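Release a parts tray past its spring stop

ROBOT

A 6-joint arm with a two-finger parallel gripper is mounted at the origin on the work surface. World frame = base frame: x ahead of the robot, y to its left, z up, the work surface at z = 0. Lengths are in m, angles in rad, forces in N, time in s.
With the tool pointing down it reaches from about 0.35 to 0.925 m from the base axis. Payload 6.4 kg.
Tool frame: the origin (TCP) lies between the finger pads; the fingertips stand ahead of it and the grasp point (between the pads) lies 11 mm behind it (nose_length is the z of the fingertips in the tool frame, in m); z points along the fingers, y is the line along which they close (so a half turn about z gives the same grasp; the last joint's range is limited). The gripper opens to 94 mm and grips with 3 to 60 N. Pads are 16 mm wide; open, the fingers measure 119 mm over their backs; the gripper's body (75 mm by 177 mm) begins 78 mm behind the grasp point.
Start: joints at [-1.482, 0.245, 1.558, -0, 1.339, -0.174], TCP at [0.169, -0.628, 0.192] pointing down, gripper open.
Joint ranges: [-3.13, 3.13], [-1.02, 2.26], [0.13, 2.54], [-0.95, 4.09], [0.21, 2.88], [-2.74, 2.74]. Speed limits (rad/s): [2.57, 2.57, 3.14, 3.14, 3.14, 3.14].

INTERFACE

Orientations are given as [roll, pitch, yaw] about the fixed x, y, z axes, in that order (R = Rz(yaw) Ry(pitch) Rx(roll)).
In Python, from bench import sense, snapshot, calibration, finish_job, nose_length gives the robot as it stands.
- The arm moves only by the tool servo_tool, never from a script. Its arguments are lists of equal length, an entry for each row: "dp": the shift along the tool's x, y, z in cm, a list of three; "turn": the turn, a rotation vector about the tool's x, y, z in degrees, a list of three; "grip": the closure, from 0 (fully open) to 1 (shut). A call has 1 to 20 rows; each row is the pose to reach, as a shift and turn from the pose commanded when the call began, along the tool's axes at that moment; what a row does not reach only later rows make up. A row lasts 1/12 s, in which the tool goes at most 41.7 mm and 7.16 degrees, less where a joint would pass 70% of its speed; a pose out of reach is approached as far as the arm can. A call with a gripper value outside its range is refused whole. The fingers move at their own pace and stop on an object; "force" is the grip in N (left out, the last holds). Time passes only in rows, so rows that repeat a pose let the fingers close. It gives the time, the measured TCP pose, the force, the opening and the grip force at its end, in the units of the state.
- sense(): the state, without advancing time (a new reading comes with each control period).
- snapshot(name): name is "scene" or "top" or "wrist"; returns the picture (480x640x3 uint8, red, green, blue); there is no depth.
- calibration(name): a dict with "mtx" (3x3 intrinsics, pixels), "origin" and "rotation" of the camera in the world; the wrist camera has in their place "mount" (4x4, takes a point from camera to tool coordinates, whose origin is the TCP and whose axes are the flange's). Camera axes: x right, y down, z forward; pixel columns grow to the right and rows downward; lengths in m; the calibration is good to about 2 mm. A picture is of the moment at which its call begins: read the wrist's pose just before it. calibration takes no time and is no camera call.
- finish_job(): hands the job in; it is judged then, once.
The state is a dict: "time_s": time; "joint_pos": joint angles; "joint_vel": joint speeds; "effort": joint torques, N m; "tool_pos": TCP position; "orientation": TCP orientation; "wrist_force": force on the tool from outside, world axes, zero at the start; "wrist_torque": the same for the moment, N m; "finger_gap": finger opening in m; "grasp_force": force on a finger pad.
Only numpy, scipy, OpenCV 4.12 (cv2) and the standard library are available. Lean on these libraries where they do the work, as an engineer would, in place of code of your own. Each camera call takes 0.05 s, during which the arm holds its last target. There are 200 camera calls.

TASK

Bring the tray of steel spacers (orange handle) forward to the picking end of its run: reach down through the loop of its handle with the fingertips, press the yellow spring stop and, keeping the stop down, draw the tray towards you by the loop, over the stop, until the stop springs back up behind the tray. Slide the tray only, do not lift it; leave the washer tray and its stop as they are and do not disturb the other things on the bench. Finish with the hand clear of everything.

Things in the scene. Friction and masses are not known exactly. Their poses are not given: they have to be found in the camera images.
- lane_spacers: Run of the spacer tray (mm): grey base 258 long (x), 112 wide, 20 high, on a black mat; a channel rail 38 high on each side, 96 apart inside, holds the tray's flanges, so it only slides along x. Origin: underside, on the stop's axis; x to the back (from the robot), y left. Front end x -141, back plate x 111. Tray rides at z 28. Fixed; left or right of the washers' run.
- cap_spacers (a point): centre of the top face of the yellow cap (30 mm in diameter) of the spring stop in front of the spacer tray; 38 mm above its run's origin when up, moves down with the cap.
- stop_spacers (a joint): how far that stop is pressed, in m: 0 up (top face 10 mm above the tray's underside, 18 above the base), 0.017 fully down (1 above the base). Spring 3 N at first, 8 N fully down; springs back when let go. Beyond 0.010 it is below the tray; once the front wall is over the cap (2 to 4 mm of travel on) the tray's bottom keeps it down.
- tray_spacers: clear open tray of small steel tube spacers, 90 x 90 x 36 mm high, flanges 102 wide; loose, 0.3 to 0.6 kg. Origin: centre of underside, axes as its run's; starts at the back of the run (x about 62 to 64, z 28 in the run's frame), front wall 2 to 4 behind the raised stop, which blocks it. The stop springs up behind it after 124 of travel; end blocks stop it at about 152.
- handle_spacers (a point): centre of the front bar of the spacer tray's orange bail handle, a flat loop of 8 mm rod. The bar runs along y, 42 mm in front of the front wall, axis 12 above the tray's underside; legs at y +-32. Opening inside the loop 38 (x) x 56 (y), the stop's cap stands up in it. A fingertip in the loop close behind the bar is over the front half of the cap.
- lane_washers: Run of the washer tray (mm): grey base 258 long (x), 112 wide, 20 high, on a black mat; a channel rail 38 high on each side, 96 apart inside, holds the tray's flanges, so it only slides along x. Origin: underside, on the stop's axis; x to the back (from the robot), y left. Front end x -141, back plate x 111. Tray rides at z 28. Fixed.
- stop_washers (a joint): the like spring stop in front of the washer tray, in m pressed down. Leave it up.
- tray_washers: clear open tray of flat steel bushing washers (blue handle), 90 x 90 x 36 mm high, flanges 102 wide; loose, 0.3 to 0.6 kg. Origin: centre of underside, axes as its run's; starts at the back of the run (x about 62 to 64, z 28 in the run's frame), front wall 2 to 4 behind the raised stop, which blocks it. Leave it there.
- wheel_a: blue skate wheel lying flat on the mat, 54 mm in diameter, 33 high; origin at the centre of its underside. Leave alone.
- wheel_b: another such blue wheel.
- jar: glass jar with an aluminium screw lid, 60 mm in diameter, 80 high, standing on the mat; origin at the centre of its underside. Leave alone.
- skate_tool: red T-shaped skate tool lying on the bench, 170 mm long (x) x 104 wide x 13 high; origin at its underside in mid-handle. Leave alone.
- riser_pad: aluminium riser pad lying on the bench, 110 x 58 x 6 mm, with four holes; origin at the centre of its underside. Leave alone.
Not all that is in view belongs to the job. Leave any purple or red look-alike of the tray_spacers alone.

How it is judged:
By the outcome, as a careful person would: the job done as asked, in the order asked, and still so for the second after the job is handed in, with the robot touching nothing.
It also fails if it takes over 35 s, if anything falls off the work surface, if the arm or the gripper's body presses on something with over 40 N, if the wrist force passes 120 N, or if a joint passes its speed limit or range.

## Working session

There is one attempt and no reset: what is moved stays moved. The work goes in short steps, Python scripts to look and compute and a tool call to move; the robot and the scene stay as the last step left them, time stands still between calls to the robot, and variables do not carry over. Pictures are saved under pics/ and viewed, at most 13 in all, crops included, and the job is handed in when it is done.

Besides the shell and the picture viewer there is one more tool, called as a command line: name --argument value ..., lists and objects as JSON in quotes. servo_tool: Moves the arm, as the interface text tells. Its arguments: {"type":"object","properties":{"dp":{"type":"array"},"turn":{"type":"array"},"grip":{"type":"array"},"force":{"type":"number"}},"required":["dp","turn","grip"]}

```bash
mkdir -p pics
python3 - <<'E'
from bench import *
import cv2
s=sense();print(s['tool_pos'],s['orientation'],s['finger_gap'],nose_length,s['time_s'])
for n in('scene','top'):
    cv2.imwrite(f'pics/{n}0.png',snapshot(n)[:,:,::-1]);c=calibration(n);print(n,c)
print(calibration('wrist'))
E
```

```text
[ 0.16880097 -0.62706549  0.19125122] [-3.13972023e+00 -3.09794149e-04  2.62795372e-01] 0.09371224697331067 0.008 0.0
scene {'mtx': array([[539.46730433,   0.        , 303.27654727],
       [  0.        , 539.46730433, 236.18760575],
       [  0.        ,   0.        ,   1.        ]]), 'origin': array([1.28130776, 0.29132403, 0.56098979]), 'rotation': array([-2.15701557e+00,  9.48662469e-04,  1.89422142e+00])}
top {'mtx': array([[450.36651764,   0.        , 312.96054153],
       [  0.        , 450.36651764, 235.67345532],
       [  0.        ,   0.        ,   1.        ]]), 'origin': array([0.44077219, 0.05779273, 0.93926783]), 'rotation': array([-3.05301611, -0.0047548 , -1.5871235 ])}
{'mtx': array([[337.4589783 ,   0.        , 317.1191947 ],
       [  0.        , 337.4589783 , 238.63032067],
       [  0.        ,   0.        ,   1.        ]]), 'mount': array([[ 3.42363847e-06, -9.67467407e-01, -2.52995683e-01,
         7.36375814e-02],
       [ 9.99999947e-01,  8.56441261e-05, -3.13974774e-04,
        -7.67420157e-05],
       [ 3.25427955e-04, -2.52995668e-01,  9.67467357e-01,
        -1.91620852e-01],
       [ 0.00000000e+00,  0.00000000e+00,  0.00000000e+00,
         1.00000000e+00]])}
```

View pics/scene0.png

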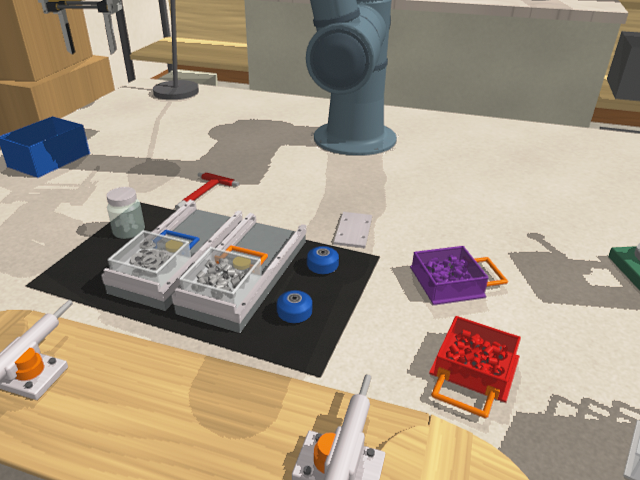

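View pics/top0.png

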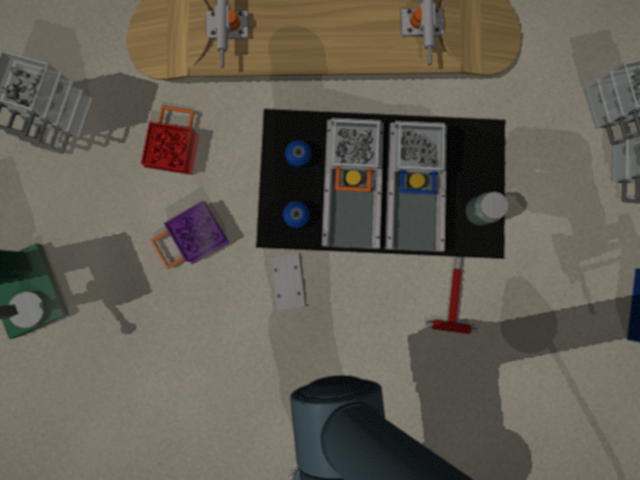

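The top view shows four things that could be taken for the target:
- Clear tray with an orange handle: tray at (354,145), bar at about (353,188).
- Washer tray with a blue handle: (418,150).
- Red look-alike: (170,147).
- Purple look-alike: (195,232).

I choose the clear tray with the orange handle in the run at column 353. Its cap is at (354,178). I'll check it in a close crop.

```bash
cat > h.py <<'E'
import numpy as np,cv2
from bench import *
from scipy.spatial.transform import Rotation as R
def cam(n,s=None):
    c=calibration(n)
    if n!='wrist': return c['mtx'],R.from_euler('xyz',c['rotation']).as_matrix(),np.array(c['origin'])
    T=np.eye(4);T[:3,:3]=R.from_euler('xyz',s['orientation']).as_matrix();T[:3,3]=s['tool_pos'];T=T@c['mount']
    return c['mtx'],T[:3,:3],T[:3,3]
def back(c,uv,z):
    K,A,o=c;d=A@np.linalg.solve(K,[uv[0],uv[1],1]);return o+d*(z-o[2])/d[2]
def proj(c,p):
    K,A,o=c;q=K@(A.T@(np.asarray(p)-o));return q[:2]/q[2]
def blobs(im,lo,hi,amin=20):
    h=cv2.cvtColor(im,cv2.COLOR_RGB2HSV);m=cv2.inRange(h,np.array(lo),np.array(hi))
    n,l,st,ce=cv2.connectedComponentsWithStats(m)
    return [(ce[i],st[i]) for i in range(1,n) if st[i,4]>=amin]
E
python3 - <<'E'
from h import *
im=cv2.imread('pics/top0.png')[:,:,::-1].copy()
ct=cam('top');cs=cam('scene')
for nm,lo,hi in(('yel',(22,120,90),(32,255,255)),('or',(5,150,100),(18,255,255)),('blue',(100,150,60),(125,255,255))):
    for c,s in blobs(im,lo,hi):
        if 250<c[0]<510 and 100<c[1]<260: print(nm,c,s,back(ct,c,.038 if nm!='blue' else .04))
print('base',proj(ct,[0,0,0]),proj(cs,[0,0,0]))
cv2.imwrite('pics/c1.png',cv2.resize(im[105:260,312:456,::-1],None,fx=3.8,fy=3.8,interpolation=cv2.INTER_CUBIC))
E
```

```text
yel [352.82386364 177.21590909] [346 170  15  15 176] [ 0.63876254 -0.03079534  0.038     ]
yel [416.62721893 180.08284024] [410 173  15  15 169] [ 0.63085978 -0.16044553  0.038     ]
or [352.57407407 182.04444444] [335 167  38  24 270] [ 0.62881058 -0.03004707  0.038     ]
blue [296.01729107 153.63400576] [285 141  24  25 347] [0.68887241 0.08398726 0.04      ]
blue [416.74180328 184.60655738] [400 170  37  24 244] [ 0.6211296  -0.15985204  0.04      ]
blue [294.1011236  214.53370787] [283 202  24  25 356] [0.56386727 0.08946856 0.04      ]
base [343.34438836 497.34392339] [353.98056667 137.46980886]
```

View pics/c1.png

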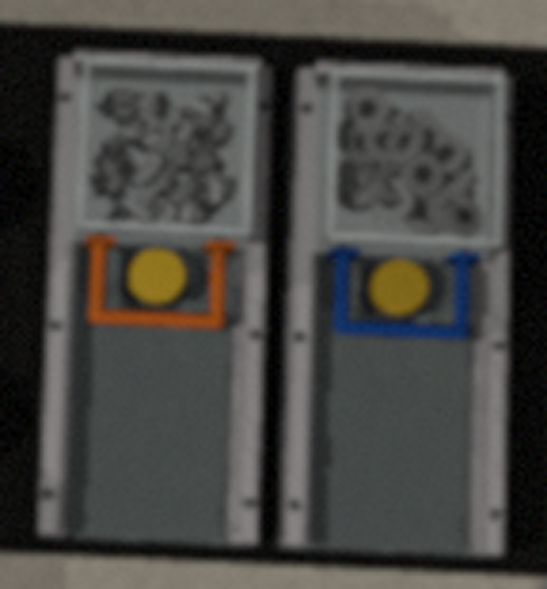

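The crop shows the orange loop (bar at crop (155,320)) around the yellow cap (157,275) in the left run. The other run has the blue handle, with its cap at (400,288). So the left run is the target. Its cap is at about (0.639, -0.031), and the line through the two caps gives a run yaw of about -3.5°. I'll move to a hover just in front with the fingers shut.

servo_tool --dp '[[54.2, -47.2, 4], [54.2, -47.2, 4], [54.2, -47.2, 4], [54.2, -47.2, 4], [54.2, -47.2, 4], [54.2, -47.2, 4], [54.2, -47.2, 4], [54.2, -47.2, 4], [54.2, -47.2, 4], [54.2, -47.2, 4], [54.2, -47.2, 4], [54.2, -47.2, 4], [54.2, -47.2, 4], [54.2, -47.2, 4], [54.2, -47.2, 4], [54.2, -47.2, 4], [54.2, -47.2, 4], [54.2, -47.2, 4], [54.2, -47.2, 4], [54.2, -47.2, 4]]' --turn '[[0, 0, 18.5], [0, 0, 18.5], [0, 0, 18.5], [0, 0, 18.5], [0, 0, 18.5], [0, 0, 18.5], [0, 0, 18.5], [0, 0, 18.5], [0, 0, 18.5], [0, 0, 18.5], [0, 0, 18.5], [0, 0, 18.5], [0, 0, 18.5], [0, 0, 18.5], [0, 0, 18.5], [0, 0, 18.5], [0, 0, 18.5], [0, 0, 18.5], [0, 0, 18.5], [0, 0, 18.5]]' --grip '[1, 1, 1, 1, 1, 1, 1, 1, 1, 1, 1, 1, 1, 1, 1, 1, 1, 1, 1, 1]'

```text
time_s: 1.77
tool_pos: [0.5691, -0.0311, 0.1518]
orientation: [3.141, 0.001, -0.059]
wrist_force: [-0.9, 0.1, 0.2]
finger_gap: 0.0002
grasp_force: 0.0
```

Run:
```python
from h import *
s=sense();im=snapshot('wrist');cv2.imwrite('pics/w1.png',im[:,:,::-1]);c=cam('wrist',s)
for nm,lo,hi,z in(('yel',(22,120,90),(32,255,255),.040),('or',(5,150,100),(18,255,255),.042)):
    for ce,st in blobs(im,lo,hi,150): print(nm,ce,st,back(c,ce,z))
print('tip proj',proj(c,np.array(s['tool_pos'])-[0,0,.008]))
```

```text
yel [313.46806283 155.4       ] [296 138  35  36 955] [ 0.63841476 -0.03176415  0.04      ]
yel [460.84268537 155.73547094] [443 139  37  35 998] [ 0.63054305 -0.16017777  0.04      ]
or [313.48143054 167.80742779] [ 266  135   96   54 1454] [ 0.62792151 -0.03114821  0.042     ]
tip proj [317.45965053 271.5721833 ]
```

View pics/w1.png

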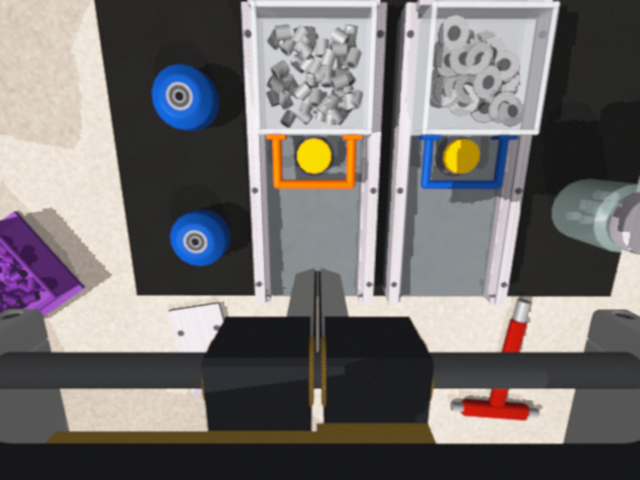

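The wrist view shows the spacer cap at (314,155) inside the orange loop (bar at about (314,184)), with the rails lined up with the tool. The shut fingertips are at about (317,272). I'll measure the bar and the run yaw more exactly.

Run:
```python
from h import *
s=sense();im=cv2.imread('pics/w1.png')[:,:,::-1].copy();c=cam('wrist',s)
h=cv2.cvtColor(im,cv2.COLOR_RGB2HSV);m=cv2.inRange(h,(5,150,100),(18,255,255))
o=c[2]
for a,b in((285,345),(264,285),(345,366)):
    r=np.argwhere(m[:,a:b]>0)+[0,a]; print('rows' if a==285 else 'leg',r.min(0),r.max(0),r.mean(0))
r=np.argwhere(m[:,285:345]>0)+[0,285]
p=np.polyfit(r[:,1],r[:,0],1);bar=back(c,(313.7,np.polyval(p,313.7)),.042)
P=[back(c,(u,np.polyval(p,u)),.042) for u in(275,350)];d=P[0]-P[1]
print('bar',bar,'yaw bar',np.degrees(np.arctan2(-d[0],d[1])))
cap=back(c,(313.5,155.4),.040)
f=np.array([np.cos(-.06),np.sin(-.06),0]);print('cap-bar along run',(cap-bar)@f)
yaw=s['orientation'][2];X=np.array([np.cos(yaw),np.sin(yaw),0]);Y=np.array([np.sin(yaw),-np.cos(yaw),0])
t=bar+X*.0135;D=t-s['tool_pos'];print('target',t,'dp x,y cm',D@X*100,D@Y*100,s['tool_pos'],np.degrees(yaw))
```

```text
rows [135 285] [188 344] [182.5625     315.76893939]
leg [135 266] [188 284] [159.49173554 276.86570248]
leg [135 345] [188 361] [159.28733032 350.8438914 ]
bar [ 0.61488374 -0.0313643   0.042     ] yaw bar -0.733813480291873
cap-bar along run 0.023404696893236876
target [ 0.628359  -0.0321813  0.042    ] dp x,y cm 5.930908948318006 -0.3258529208532972 [ 0.56896142 -0.03184455  0.15197885] -3.469582719481469
```

The cap-to-bar distance is about 24 mm, against 23–25 expected. I'll move over the front half of the cap, just above the bar.

servo_tool --dp '[[2, -0.1, 0], [4, -0.2, 1], [6, -0.3, 3], [6, -0.3, 5.5], [6, -0.3, 7.5], [6, -0.3, 8.7], [6, -0.3, 9.2], [6, -0.3, 9.2], [6, -0.3, 9.2]]' --turn '[[0, 0, 0], [0, 0, 0], [0, 0, 0], [0, 0, 0], [0, 0, 0], [0, 0, 0], [0, 0, 0], [0, 0, 0], [0, 0, 0]]' --grip '[1, 1, 1, 1, 1, 1, 1, 1, 1]'

```text
time_s: 2.57
tool_pos: [0.6301, -0.0325, 0.0615]
orientation: [3.141, -0.001, -0.061]
wrist_force: [-0.2, 0.2, -0.9]
finger_gap: 0.0005
grasp_force: 0.0
```

Run:
```python
from h import *
s=sense();im=snapshot('wrist');a=im[150:400,170:470]
b=snapshot('scene')[215:300,170:310]
a=cv2.resize(a,(480,400));b=cv2.resize(b,(659,400),interpolation=cv2.INTER_CUBIC)[:,:320*1]if 0 else cv2.resize(snapshot('scene')[225:305,195:259],(320,400),interpolation=cv2.INTER_CUBIC)
cv2.imwrite('pics/w2.png',np.hstack([a,b])[:,:,::-1]);print(s['tool_pos'],s['orientation'],s['wrist_force'])
```

```text
[ 0.63009469 -0.03253385  0.06148913] [ 3.14127368e+00 -1.44538739e-03 -6.10023480e-02] [-0.19783604  0.22038143 -0.9253353 ]
```

View pics/w2.png

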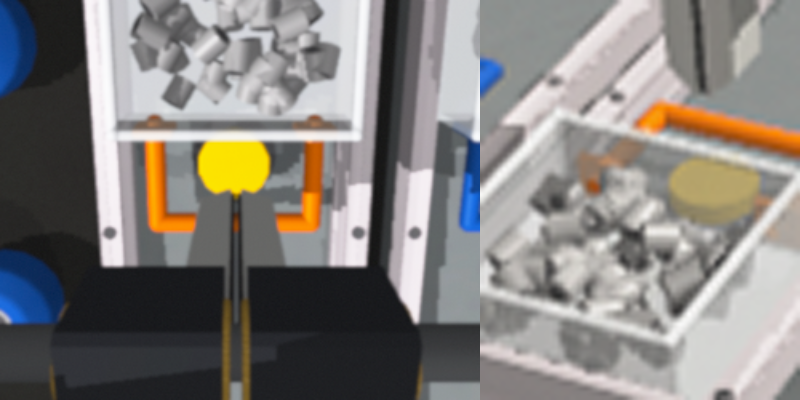

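The fingertips are centred in the loop, over the front half of the cap and behind the bar. I'll press gently and read the force.

servo_tool --dp '[[0, 0, 0.5], [0, 0, 1.0], [0, 0, 1.4], [0, 0, 1.7], [0, 0, 2.0], [0, 0, 2.0], [0, 0, 2.0]]' --turn '[[0, 0, 0], [0, 0, 0], [0, 0, 0], [0, 0, 0], [0, 0, 0], [0, 0, 0], [0, 0, 0]]' --grip '[1, 1, 1, 1, 1, 1, 1]'

```text
time_s: 3.3
tool_pos: [0.6295, -0.0316, 0.04]
orientation: [-3.141, 0.001, -0.06]
wrist_force: [0.3, 0.6, 0.5]
finger_gap: 0.0004
grasp_force: 0.0
```

The force is lower than it should be at this height, so I'll look.

Run:
```python
from h import *
s=sense();im=snapshot('wrist');a=cv2.resize(im[150:400,170:470],(480,400))
b=cv2.resize(snapshot('scene')[225:305,195:259],(320,400),interpolation=cv2.INTER_CUBIC)
cv2.imwrite('pics/w3.png',np.hstack([a,b])[:,:,::-1]);s=sense();print(s['tool_pos'],s['wrist_force'],s['wrist_torque'])
```

```text
[ 0.62985682 -0.03167955  0.04047907] [ 0.37543746 -0.91410559 -0.16923908] [ 0.04590769  0.00665714 -0.04855344]
```

View pics/w3.png

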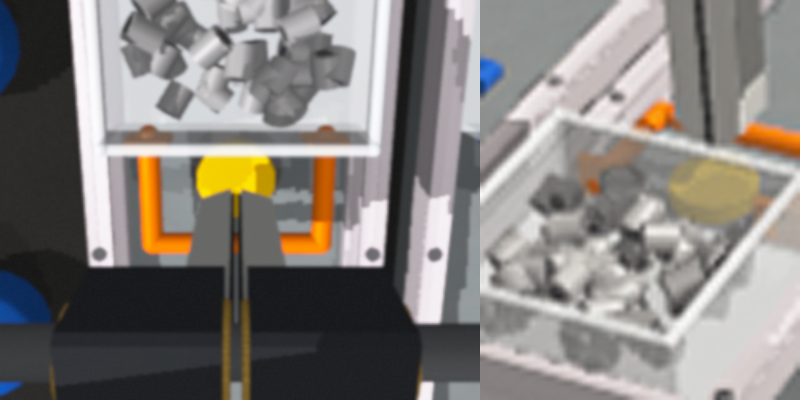

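Run:
```python
from h import *
s=sense();c=cam('scene');w=cam('wrist',s)
f=lambda q:((q-[195,225])*5+[480,0]).round()
g=lambda q:((q-[170,150])*1.6).round()
p=np.array(s['tool_pos'])
for z in(.030,.035,.04,.045):print('tip z',z,[f(proj(c,[p[0]+dx,p[1]+dy,z])) for dx,dy in((.008,-.012),(.008,.012),(-.008,.012))])
for z in(.02,.03,.034,.038,.042):
  k=back(cam('top'),(352.82,177.2),z)
  e=[k+[.015*np.cos(t),.015*np.sin(t),0] for t in np.linspace(0,6.28,40)]
  E=np.array([f(proj(c,q)) for q in e]);W=np.array([g(proj(w,q)) for q in e])
  print('cap z',z,k,'scene',E.min(0),E.max(0),'wrist',W.min(0),W.max(0))
```

```text
tip z 0.03 [array([680., 195.]), array([747., 209.]), array([766., 182.])]
tip z 0.035 [array([679., 183.]), array([746., 197.]), array([766., 170.])]
tip z 0.04 [array([678., 171.]), array([746., 184.]), array([765., 157.])]
tip z 0.045 [array([677., 158.]), array([745., 172.]), array([764., 145.])]
cap z 0.02 [ 0.64275041 -0.0325574   0.02      ] scene [661. 207.] [753. 262.] wrist [199. 118.] [273. 189.]
cap z 0.03 [ 0.64055324 -0.03157456  0.03      ] scene [665. 180.] [756. 235.] wrist [196. 129.] [272. 203.]
cap z 0.034 [ 0.63967438 -0.03118142  0.034     ] scene [666. 169.] [758. 223.] wrist [194. 134.] [272. 208.]
cap z 0.038 [ 0.63879551 -0.03078828  0.038     ] scene [667. 158.] [759. 212.] wrist [193. 139.] [272. 215.]
cap z 0.042 [ 0.63791665 -0.03039514  0.042     ] scene [669. 147.] [761. 201.] wrist [191. 144.] [272. 221.]
```

The scene view puts the cap top at z ≈ 0.038, not pressed. The tip silhouette is at about crop (740,143), so the shut fingertips are higher than I took them to be. I'll keep going down and watch the force.

servo_tool --dp '[[0, 0, 0.4], [0, 0, 0.8], [0, 0, 1.0], [0, 0, 1.0], [0, 0, 1.0]]' --turn '[[0, 0, 0], [0, 0, 0], [0, 0, 0], [0, 0, 0], [0, 0, 0]]' --grip '[1, 1, 1, 1, 1]'

```text
time_s: 3.82
tool_pos: [0.6295, -0.0317, 0.03]
orientation: [-3.141, 0.001, -0.06]
wrist_force: [-0.5, 0.6, 0.0]
finger_gap: 0.0006
grasp_force: 0.0
```

Run:
```python
from h import *
s=sense();im=snapshot('wrist');a=cv2.resize(im[150:400,170:470],(480,400))
b=cv2.resize(snapshot('scene')[225:305,195:259],(320,400),interpolation=cv2.INTER_CUBIC)
cv2.imwrite('pics/w4.png',np.hstack([a,b])[:,:,::-1]);s=sense();print(s['tool_pos'],s['wrist_force'],s['wrist_torque'])
```

```text
[ 0.62981614 -0.03172373  0.03042608] [0.50468475 0.74269081 0.77216504] [-0.02408215 -0.02855109 -0.01828275]
```

View pics/w4.png

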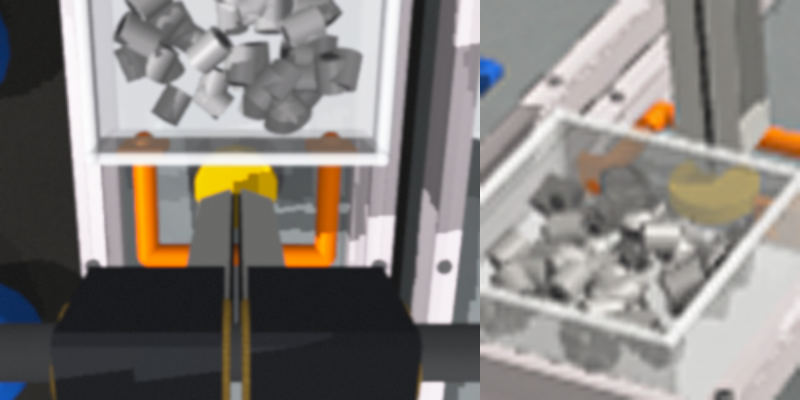

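The fingertip now just overlaps the cap's edge at crop (720,185), still not pressed. Contact is next.

servo_tool --dp '[[0, 0, 0.3], [0, 0, 0.6], [0, 0, 0.8], [0, 0, 0.8], [0, 0, 0.8]]' --turn '[[0, 0, 0], [0, 0, 0], [0, 0, 0], [0, 0, 0], [0, 0, 0]]' --grip '[1, 1, 1, 1, 1]'

```text
time_s: 4.33
tool_pos: [0.6304, -0.0318, 0.023]
orientation: [3.141, -0.001, -0.06]
wrist_force: [-0.1, -0.9, 3.6]
finger_gap: 0.0001
grasp_force: 2.1
```

Contact, 3.6 N. I'll press further.

servo_tool --dp '[[0, 0, 0.3], [0, 0, 0.6], [0, 0, 0.9], [0, 0, 0.9], [0, 0, 0.9]]' --turn '[[0, 0, 0], [0, 0, 0], [0, 0, 0], [0, 0, 0], [0, 0, 0]]' --grip '[1, 1, 1, 1, 1]'

```text
time_s: 4.75
tool_pos: [0.6304, -0.0318, 0.0141]
orientation: [3.141, -0.001, -0.06]
wrist_force: [-0.8, 1.3, 7.0]
finger_gap: 0.0004
grasp_force: 3.4
```

Run:
```python
from h import *
F=[]
for i in range(4):
    if i<2: im=snapshot('wrist')
    b=snapshot('scene'); F.append(sense()['wrist_force'])
a=cv2.resize(im[150:400,170:470],(480,400))
b=cv2.resize(b[225:305,195:259],(320,400),interpolation=cv2.INTER_CUBIC)
cv2.imwrite('pics/w5.png',np.hstack([a,b])[:,:,::-1]);s=sense();print(s['tool_pos'],np.mean(F,0),F)
```

```text
[ 0.63040174 -0.03184524  0.01424216] [-0.51092132  0.6408042   6.33715137] [array([-0.71487293,  0.21711136,  6.94483712]), array([-0.84701941,  1.23952165,  6.52862599]), array([0.28988034, 0.73864173, 6.02390973]), array([-0.77167327,  0.36794209,  5.85123266])]
```

View pics/w5.png

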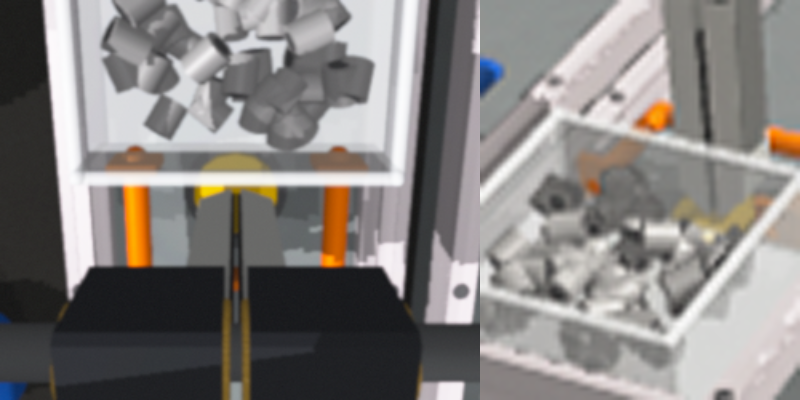

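The force is 6.3 N and the cap has sunk about 11 mm in the scene view. The fingertip is inside the loop and the legs are clear. I'll press 2.5 mm more and start drawing slowly.

servo_tool --dp '[[0, 0, 0.15], [0, 0, 0.25], [-0.2, 0, 0.25], [-0.4, 0, 0.25], [-0.6, 0, 0.25], [-0.8, 0, 0.25], [-1.0, 0, 0.25], [-1.2, 0, 0.25], [-1.2, 0, 0.25]]' --turn '[[0, 0, 0], [0, 0, 0], [0, 0, 0], [0, 0, 0], [0, 0, 0], [0, 0, 0], [0, 0, 0], [0, 0, 0], [0, 0, 0]]' --grip '[1, 1, 1, 1, 1, 1, 1, 1, 1]'

```text
time_s: 5.8
tool_pos: [0.6217, -0.0317, 0.0135]
orientation: [3.141, -0.01, -0.06]
wrist_force: [5.3, -0.8, 6.4]
finger_gap: 0.0007
grasp_force: 4.0
```

Run:
```python
from h import *
s0=sense();im=snapshot('scene');w=snapshot('wrist');cv2.imwrite('pics/s6.png',im[:,:,::-1])
a=cv2.resize(w[150:400,170:470],(480,400))
b=cv2.resize(im[225:305,195:259],(320,400),interpolation=cv2.INTER_CUBIC)
cv2.imwrite('pics/w6.png',np.hstack([a,b])[:,:,::-1])
old=cv2.imread('pics/scene0.png')[:,:,::-1].copy()
for n,i in(('old',old),('now',im)):
    print(n,[(c.round(1),st) for c,st in blobs(i,(5,150,80),(18,255,255),8) if 200<c[0]<290 and 220<c[1]<290])
s=sense();print(s['tool_pos'],s['wrist_force'],s['time_s'])
```

```text
old [(array([248.8, 252.2]), array([226, 246,  42,  19, 193], dtype=int32))]
now [(array([232.4, 245.9]), array([229, 244,   7,   5,  27], dtype=int32)), (array([262.2, 253.5]), array([255, 249,  14,  13,  78], dtype=int32))]
[ 0.62168028 -0.03173207  0.01344544] [4.48920341 0.67551361 7.90880838] 5.9
```

View pics/w6.png

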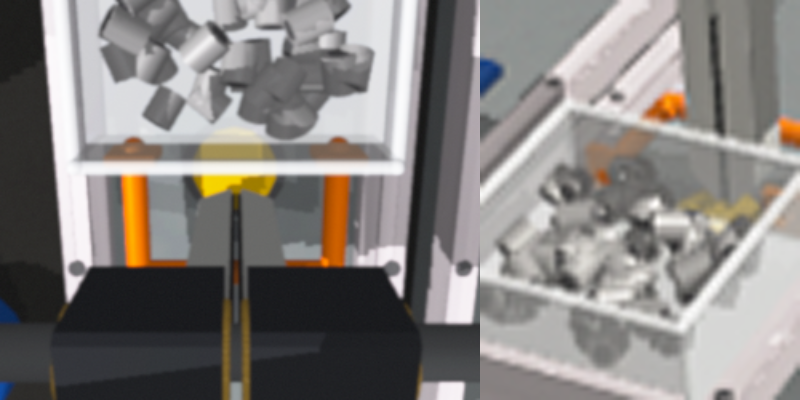

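The tray has moved about 3 mm. The cap is at the front wall and the pull is about 5 N, so it may be catching on the stop. I'll press 3 mm deeper and then draw on.

servo_tool --dp '[[0, 0, 0.15], [0, 0, 0.3], [0, 0, 0.3], [-0.2, 0, 0.3], [-0.4, 0, 0.3], [-0.6, 0, 0.3], [-0.6, 0, 0.3]]' --turn '[[0, 0, 0], [0, 0, 0], [0, 0, 0], [0, 0, 0], [0, 0, 0], [0, 0, 0], [0, 0, 0]]' --grip '[1, 1, 1, 1, 1, 1, 1]'

```text
time_s: 6.48
tool_pos: [0.6164, -0.0315, 0.011]
orientation: [3.14, -0.011, -0.06]
wrist_force: [5.0, 0.7, 7.4]
finger_gap: 0.0006
grasp_force: 4.8
```

The tray is sliding with about 5 N of friction and has travelled about 10 mm, so the wall is over the cap. I'll draw on, easing the tip up 3 mm once it is off the cap.

servo_tool --dp '[[-0.3, 0, 0], [-0.7, 0, 0], [-1.1, 0, -0.1], [-1.6, 0, -0.2], [-2.3, 0, -0.3], [-3.1, 0, -0.3], [-3.9, 0, -0.3], [-4.7, 0, -0.3], [-5.5, 0, -0.3], [-6.3, 0, -0.3], [-7.1, 0, -0.3], [-7.9, 0, -0.3], [-8.7, 0, -0.3], [-9.5, 0, -0.3], [-10.3, 0, -0.3], [-11.0, 0, -0.3], [-11.5, 0, -0.3], [-11.8, 0, -0.3], [-12.0, 0, -0.3], [-12.0, 0, -0.3]]' --turn '[[0, 0, 0], [0, 0, 0], [0, 0, 0], [0, 0, 0], [0, 0, 0], [0, 0, 0], [0, 0, 0], [0, 0, 0], [0, 0, 0], [0, 0, 0], [0, 0, 0], [0, 0, 0], [0, 0, 0], [0, 0, 0], [0, 0, 0], [0, 0, 0], [0, 0, 0], [0, 0, 0], [0, 0, 0], [0, 0, 0]]' --grip '[1, 1, 1, 1, 1, 1, 1, 1, 1, 1, 1, 1, 1, 1, 1, 1, 1, 1, 1, 1]'

```text
time_s: 8.15
tool_pos: [0.4908, -0.0232, 0.0106]
orientation: [-3.141, 0.002, -0.06]
wrist_force: [-0.8, -0.1, 0.1]
finger_gap: 0.0004
grasp_force: 0.0
```

Run:
```python
from h import *
im=snapshot('scene');w=snapshot('wrist');cv2.imwrite('pics/s7.png',im[:,:,::-1])
a=cv2.resize(w[0:400],(480,300));b=cv2.resize(im[195:295,170:278],(324,300),interpolation=cv2.INTER_CUBIC)[:,:320]
cv2.imwrite('pics/w7.png',np.hstack([a,b])[:,:,::-1]);s=sense();print(s['tool_pos'],s['wrist_force'])
for c,st in blobs(im,(22,100,70),(34,255,255),15):
    if 150<c[0]<300 and 180<c[1]<300:print(c,st)
for z in (.038,.028,.021):print(z,proj(cam('scene'),[.6388,-.0310,z]))
```

```text
[ 0.49145363 -0.02332812  0.01070477] [0.3013213  0.04568879 0.01907326]
[173.09375    244.22916667] [166 240  17   9  96]
[241.3923445  262.14832536] [233 256  18  14 209]
0.038 [241.56549588 261.90923011]
0.028 [241.95583133 266.81124835]
0.021 [242.22618405 270.20646645]
```

View pics/w7.png

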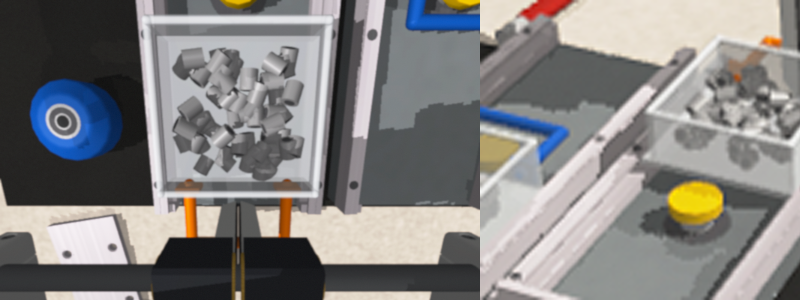

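The tray is at the front end and the stop has sprung back up behind it. Its cap is at scene (241.4,262.1), and z = 0.038 projects to (241.6,261.9). The wrist force is about 0. I'll back off the bar slightly, then go straight up.

servo_tool --dp '[[0.2, 0, 0], [0.4, 0, 0], [0.4, 0, -0.5], [0.4, 0, -1.5], [0.4, 0, -3], [0.4, 0, -5], [0.4, 0, -7.5], [0.4, 0, -10.5], [0.4, 0, -13.5], [0.4, 0, -16.5], [0.4, 0, -19], [0.4, 0, -20], [0.4, 0, -20], [0.4, 0, -20]]' --turn '[[0, 0, 0], [0, 0, 0], [0, 0, 0], [0, 0, 0], [0, 0, 0], [0, 0, 0], [0, 0, 0], [0, 0, 0], [0, 0, 0], [0, 0, 0], [0, 0, 0], [0, 0, 0], [0, 0, 0], [0, 0, 0]]' --grip '[1, 1, 1, 1, 1, 1, 1, 1, 1, 1, 1, 1, 1, 1]'

```text
time_s: 9.42
tool_pos: [0.4957, -0.0236, 0.2105]
orientation: [-3.142, 0.0, -0.06]
wrist_force: [-0.9, 0.5, -0.4]
finger_gap: 0.0003
grasp_force: 0.0
```

Run:
```python
from h import *
im=snapshot('scene');w=snapshot('wrist')
cv2.imwrite('pics/w8.png',np.hstack([cv2.resize(im,(400,300)),cv2.resize(w,(400,300))])[:,:,::-1]);s=sense();print(s['tool_pos'],s['wrist_force'])
for c,st in blobs(im,(22,100,70),(34,255,255),15):
    if 150<c[0]<300 and 180<c[1]<300:print(c,st)
```

```text
[ 0.49474614 -0.02335395  0.20873663] [ 0.27567247 -0.08985034  0.26681673]
[173.07070707 244.27272727] [166 240  17   9  99]
[241.3923445  262.14832536] [233 256  18  14 209]
```

View pics/w8.png

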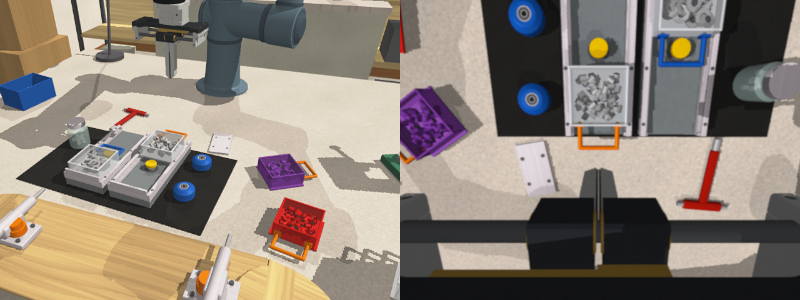

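The spacer tray sits at the front end with its stop up behind it, at (598,47) in the composite. The washer tray and the other things look untouched, and the hand is well clear.

```bash
python3 -c "from bench import *; print(finish_job())"
```

```text
the job is handed in; nothing more can be done
None
```

The spacer tray is at the picking end of its run with its stop sprung up behind it, the last picture shows nothing else disturbed and the hand clear, and the job is handed in at about 9.5 s of the 35 s allowed.

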